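# Dock the cordless handpiece in its spring-clip charging cradle

## Robot

A 6-joint arm with a two-finger parallel gripper is mounted at the origin on the work surface. World frame = base frame: x ahead of the robot, y to its left, z up, the work surface at z = 0. Lengths are in m, angles in rad, forces in N, time in s.
With the tool pointing down it reaches from about 0.275 to 0.85 m from the base axis. Payload 19 kg.
Tool frame: the origin (TCP) lies midway between the tips of the shut fingers; the grasp point (between the pads) lies 19 mm behind it (ctrl.hold_point_z is the distance from the TCP to the grasp point, in m); z points along the fingers, y is the line along which they close (so a half turn about z gives the same grasp; the last joint's range is limited). The gripper opens to 85 mm and grips with 20 to 120 N. Pads are 22 mm wide; open, the fingers measure 114 mm over their backs; the gripper's body (76 mm by 85 mm) begins 54 mm behind the grasp point. The pads swing forward as they close: fully open they stand 13 mm farther back than shut.
Start: joints at [-1.349, 0.15, 1.437, -0, 1.554, -0.134], TCP at [0.2, -0.539, 0.231] pointing down, gripper open.
Joint ranges: [-2.8, 2.8], [-0.68, 2.1], [0.12, 2.68], [-1.39, 4.53], [0.16, 2.79], [-2.81, 2.81]. Speed limits (rad/s): [1.89, 1.89, 2.22, 3.01, 3.01, 3.01].

## Interface

Orientations are given as a unit quaternion [x, y, z, w].
In Python, from bench import ctrl gives the robot as it stands.
- The arm moves only by the shell command python3 drive.py [FORCE], which reads ROWS from standard input. ROWS is a JSON list that holds a single list of rows (three levels of brackets), with 1 to 5 rows, each of 7 numbers: the opening from 0.0 (shut) to 1.0 (fully open), then dx, dy, dz in fractions of the full range, 1 being 0.6 m, then a rotation vector rx, ry, rz in parts of the range, where 1.0 means pi/2 rad; each row shifts and turns the commanded pose from where the row before left it, along the tool's axes as they then stand; what a row does not reach is not made up. A row lasts 1/12 s, in which the tool goes at most 0.0417 m and 0.125 rad, less where a joint would pass 70% of its speed; a pose out of reach is approached as far as the arm can. The fingers move at their own pace and stop on an object; FORCE is the grip in N (left out, the last holds). Time passes only in rows, so rows that do not move let the fingers close. It prints the time, the measured TCP pose, the force, the opening and the grip force at its end. A shift or turn number past 1, either way, is cut back to 1. Input that does not fit is refused with a message, and nothing moves.
- ctrl.sense(): the state, without advancing time (a new reading comes with each control period).
- ctrl.read_camera(name): name is "scene" or "side" or "wrist"; returns the picture (480x640x3 uint8, blue, green, red); there is no depth.
- ctrl.get_calibration(name): a dict with "mtx" (3x3 intrinsics, pixels), "pose" (4x4, takes a point from camera to world coordinates); the wrist camera has in their place "hand_eye" (4x4, takes a point from camera to tool coordinates, whose origin is the TCP and whose axes are the flange's). Camera axes: x right, y down, z forward; pixel columns grow to the right and rows downward; lengths in m; the calibration is good to about 2 mm. The wrist camera is an equidistant fisheye: a pixel r from the principal point sees the ray r / f radians off the axis. A picture is of the moment at which its call begins: read the wrist's pose just before it. get_calibration takes no time and is no camera call.
- ctrl.finish_job(): hands the job in; it is judged then, once.
The state is a dict: "time_s": time; "joint_pos": joint angles; "qvel": joint speeds; "joint_efforts": joint torques, N m; "ee_pos": TCP position; "tcp_rot": TCP orientation; "ft_force": force on the tool from outside, world axes, zero at the start; "moment": the same for the moment, N m; "finger_gap": opening from 0.0 (shut) to 1.0 (fully open); "grip_force": force on a finger pad.
Only numpy, scipy, OpenCV 4.12 (cv2) and the standard library are available. Lean on these libraries where they do the work, as an engineer would, in place of code of your own. Each camera call takes 0.05 s, during which the arm holds its last target. There are 200 camera calls.

## Task

Put the cordless lab handpiece away: take it from the rubber mat to its grey charging cradle and press it down into the two steel spring clips, thick body in the wide clip and slim nose in the narrow one, until both clips have snapped round it and it lies level, fully home on both saddles. Centre it lengthwise in the clips to within about a centimetre, do not drop it, and leave the bottle, the cup, the plaster model and the wax spatula where they are.

Things in the scene. Friction and masses are not known exactly. Their poses are not given: they have to be found in the camera images.
- handpiece: cordless lab handpiece, a round rod about 180 mm long, 0.13 to 0.25 kg, lying on its side. Origin on its axis, +x to the nose; its roll does not matter. In mm along x: end cap -85 to -73, grey body -73 to +5 (26 dia), cone to +20, aluminium nose sleeve +20 to +60 (20 dia), cone to +72, thin bur to +95. Centre of mass near x = -15. Grip across the body near x = -10
- handpiece_body (a point): point on the handpiece's axis at its x = -45 mm: the middle of the stretch of 26 mm body that goes in the wide clip
- handpiece_nose (a point): point on the handpiece's axis at its x = +40 mm: the middle of the 20 mm nose sleeve, which goes in the narrow clip
- mat: black ribbed rubber bench mat, 190 x 114 mm, 4 mm thick, fixed; origin under its centre, x along its length and ribs. The ribs' tops are 7 mm above the bench, 16 mm apart. The handpiece lies in the middle groove, along the mat's x, nose to +x, its axis about 18 mm above the bench
- cradle: grey charging cradle, fixed, 196 x 66 mm, base 14 mm thick; origin under its centre, x along its length, to the narrow clip and the small black window beyond it. Docked, the handpiece's nose points to +x, its origin at x = y = 0, z = 34 mm here. Between the clips (x -31 to +27) two cheeks, 37 mm high, 34 mm apart inside, 5 thick, keep fingers out beside the docked handpiece
- wide_seat (a point): where handpiece_body ends up: cradle x = -45 mm, 34 mm above the bench, in the wide clip (16 mm long along x). Two sprung steel jaws; lips 42 mm up with 21 mm between them, flares 50 mm up and 36 mm apart; rubber saddle below, its top 21 mm up. A handpiece laid in rests on the lips, its axis 51 mm up here. Pushed down with 5 to 8 N it opens the jaws, which then snap shut over it
- narrow_seat (a point): where handpiece_nose ends up: cradle x = +40 mm, 34 mm above the bench, in the narrow clip (12 mm long along x), made like the wide one: lips 41 mm up with 15 mm between them, flares 49 mm up and 30 mm apart, saddle top 24 mm up; laid in, the axis rests 49 mm up here. Also 5 to 8 N; a push midway between the clips takes 10 to 16 N for both
- bottle: amber glass bottle with white cap, 48 mm dia, 95 mm high, loose bystander; origin under its centre
- cup: orange plastic mixing cup, 64 mm dia at the rim, 62 mm high, loose bystander; origin under its centre
- plaster_model: plaster dental model with a row of teeth, 56 x 64 mm, 30 mm high, loose bystander; origin under its centre
- spatula: wax spatula with a blue handle (90 x 11 x 10 mm) and a small steel blade at each end, 177 mm long, lying along its own x; loose bystander; origin under its centre

How it is judged:
By the outcome, as a careful person would: the job done as asked, in the order asked, and still so for the second after the job is handed in, with the robot touching nothing.
It also fails if it takes over 38 s, if anything falls off the work surface, if the arm or the gripper's body presses on something with over 40 N, if the wrist force passes 120 N, or if a joint passes its speed limit or range.

## Working session

There is one attempt and no reset: what is moved stays moved. The work goes in short steps, Python scripts to look and compute and a shell command to move; the robot and the scene stay as the last step left them, time stands still between calls to the robot, and variables do not carry over. Pictures are saved under pics/ and viewed, at most 10 in all, crops included, and the job is handed in when it is done.

```bash
ls; mkdir -p pics
python3 - <<'E'
from bench import ctrl
import cv2,numpy as np
s=ctrl.sense();print(s)
for n in("scene","side"):
    cv2.imwrite(f"pics/{n}0.png",ctrl.read_camera(n));c=ctrl.get_calibration(n);print(n,c)
print(ctrl.get_calibration("wrist"))
E
```

```text
bench.py
drive.py
pics
{'time_s': 0.0, 'joint_pos': array([-1.34899508e+00,  1.50958872e-01,  1.43798200e+00, -5.37694772e-06,
        1.55378637e+00, -1.34002853e-01]), 'qvel': array([ 0.00158262,  0.00159071,  0.00064061,  0.00175939,  0.0014075 ,
       -0.00069829]), 'joint_efforts': array([-1.01558773e-03, -7.13075781e+01, -5.70859766e+01, -2.75114389e-04,
        9.12925811e-03,  8.21442882e-05]), 'ee_pos': array([ 0.20022598, -0.53877127,  0.23071532]), 'tcp_rot': array([ 9.84216955e-01,  1.76965146e-01, -2.75811830e-05, -5.66628585e-04]), 'ft_force': array([-0.5752419 , -0.17411247,  0.20414017]), 'moment': array([0.02555558, 0.04596417, 0.02158305]), 'grip_force': 0.0, 'finger_gap': 0.9982902452813717}
scene {'mtx': array([[610.36416976,   0.        , 325.98237393],
       [  0.        , 610.36416976, 242.37475097],
       [  0.        ,   0.        ,   1.        ]]), 'pose': array([[ 0.27497212,  0.62605107, -0.72969198,  1.46078192],
       [ 0.96144203, -0.18253737,  0.20569231, -0.25394627],
       [-0.00442217, -0.75811619, -0.6521045 ,  0.8667072 ],
       [ 0.        
[... 378 characters left out ...]
97135e-01],
       [-9.47589392e-04, -6.82592866e-01, -7.30798249e-01,
         6.98001950e-01],
       [ 0.00000000e+00,  0.00000000e+00,  0.00000000e+00,
         1.00000000e+00]])}
{'mtx': array([[371.64829954,   0.        , 313.37561425],
       [  0.        , 371.64829954, 237.96690439],
       [  0.        ,   0.        ,   1.        ]]), 'hand_eye': array([[ 3.21997080e-04, -9.54651800e-01, -2.97724431e-01,
         7.55483207e-02],
       [ 9.99999858e-01,  4.33932822e-04, -3.09876201e-04,
        -2.45371214e-05],
       [ 4.25016275e-04, -2.97724289e-01,  9.54651804e-01,
        -1.43016510e-01],
       [ 0.00000000e+00,  0.00000000e+00,  0.00000000e+00,
         1.00000000e+00]])}
```

View pics/scene0.png

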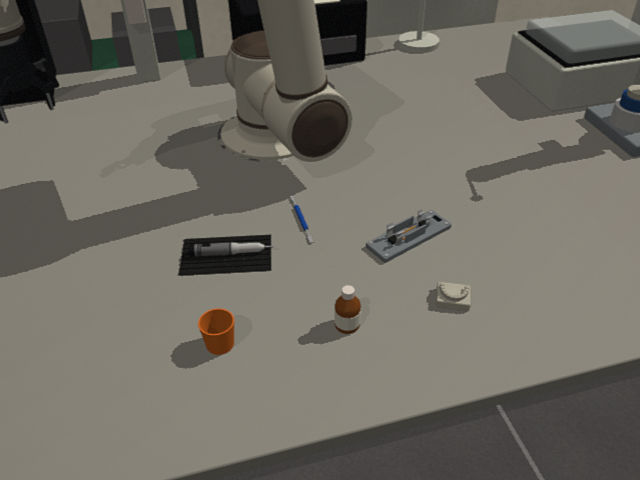

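View pics/side0.png

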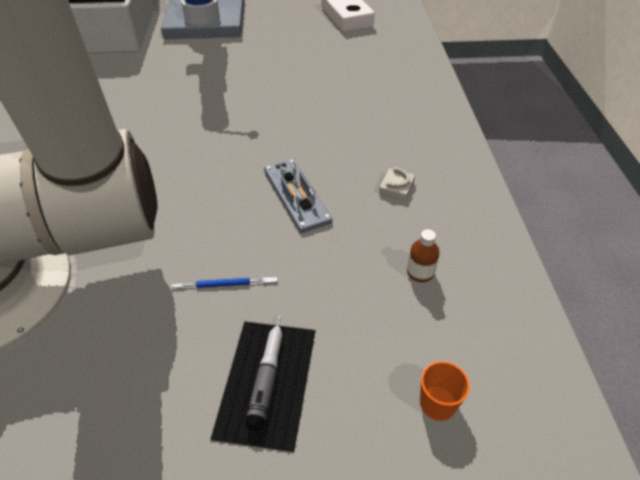

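Scene: the handpiece lies on the mat from (193,249) to (272,246), and the cradle is at (408,235). In the side view the handpiece runs from (257,420) to (278,322), and the cradle is centred at (297,194).

```bash
cat > h.py <<'E'
from bench import ctrl
import cv2,numpy as np
def cast(n,px,z):
    c=ctrl.get_calibration(n);px=np.atleast_2d(px).astype(float)
    d=np.c_[(px-c["mtx"][:2,2])/c["mtx"][0,0],np.ones(len(px))]@c["pose"][:3,:3].T
    o=c["pose"][:3,3];return o+d*((z-o[2])/d[:,2])[:,None]
def proj(n,P):
    c=ctrl.get_calibration(n);q=(np.atleast_2d(P)-c["pose"][:3,3])@c["pose"][:3,:3]
    return q[:,:2]/q[:,2:]*c["mtx"][0,0]+c["mtx"][:2,2]
def blob(m,box):
    k=np.zeros_like(m);x0,y0,x1,y1=box;k[y0:y1,x0:x1]=m[y0:y1,x0:x1]
    k=cv2.morphologyEx(k,cv2.MORPH_CLOSE,np.ones((5,5),np.uint8))
    return max(cv2.findContours(k,cv2.RETR_EXTERNAL,cv2.CHAIN_APPROX_NONE)[0],key=cv2.contourArea)
E
python3 - <<'E'
from h import *
for n,bm,bc in(("scene",(165,225,285,285),(355,200,462,266)),("side",(200,310,330,455),(255,150,340,238))):
    im=cv2.imread(f"pics/{n}0.png");I=im.astype(int)
    print(n,"bench",im[300,400] if n=="scene" else im[300,350])
    for nm,m,b,z in(("mat",im.max(2)<50,bm,.006),("cradle",I[...,0]-I[...,2]>3,bc,.014)):
        c=blob(m.astype(np.uint8)*255,b)[:,0]
        w=cast(n,c,z)[:,:2].astype(np.float32)
        (cx,cy),s,a=cv2.minAreaRect(w);q=cv2.boxPoints(((cx,cy),s,a))
        e=q[1]-q[0];f=q[2]-q[1];L=e if np.hypot(*e)>np.hypot(*f) else f
        print(nm,cx,cy,np.array(s),"yaw",np.degrees(np.arctan2(L[1],L[0])))
        print(cv2.boundingRect(c))
    x0,y0,x1,y1=bc
    cv2.imwrite(f"pics/c_{n}.png",cv2.resize(im[y0:y1,x0:x1],None,fx=4.5,fy=4.5,interpolation=cv2.INTER_CUBIC))
a=cv2.imread("pics/c_scene.png");b=cv2.imread("pics/c_side.png")
h=max(len(a),len(b));o=np.zeros((h,a.shape[1]+b.shape[1],3),np.uint8);o[:len(a),:a.shape[1]]=a;o[:len(b),a.shape[1]:]=b
o=cv2.resize(o,None,fx=.9,fy=.9);print(o.shape);cv2.imwrite("pics/cc.png",o)
for n,p in(("scene",[[193,249],[272,246]]),("side",[[257,420],[278,322]])):print(cast(n,p,.018))
E
```

```text
scene bench [123 134 138]
mat 0.47457921504974365 -0.19648009538650513 [0.18708234 0.11397751] yaw 78.21074
(179, 235, 92, 40)
cradle 0.5269374847412109 0.19356387853622437 [0.07774764 0.19724399] yaw -69.109146
(367, 212, 84, 49)
side bench [153 163 170]
mat 0.47024720907211304 -0.1991308182477951 [0.18634203 0.1104641 ] yaw 78.37526
(212, 323, 102, 128)
cradle 0.5250374674797058 0.1895454227924347 [0.06583462 0.20072219] yaw -69.54697
(265, 160, 67, 72)
(356, 778, 3)
[[ 0.45319474 -0.26136296  0.018     ]
 [ 0.49040208 -0.09929523  0.018     ]]
[[ 0.45883552 -0.26200614  0.018     ]
 [ 0.48801054 -0.10804298  0.018     ]]
```

View pics/cc.png

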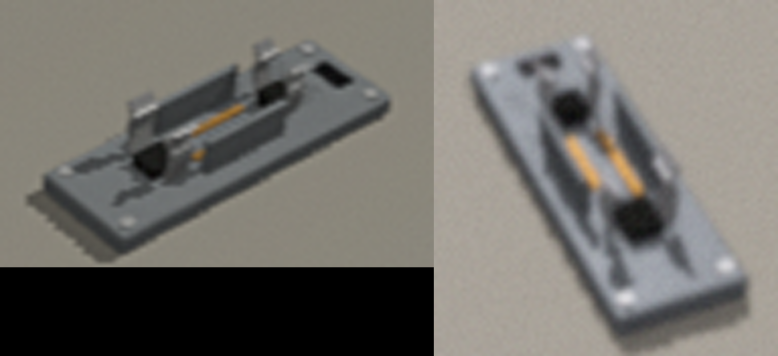

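Units first: shifts go in shares of 0.6 m and turns go in shares of pi/2 rad. So 0.0314 m / 0.6 = 0.0523, -0.0194 m / 0.6 = -0.0323.

```bash
R='' ; echo '[[[1,0.0523,-0.0323,0,0,0,0],[1,0.0523,-0.0323,0,0,0,0],[1,0.0523,-0.0323,0,0,0,0],[1,0.0523,-0.0323,0,0,0,0],[1,0.0523,-0.0323,0,0,0,0]]]' | python3 drive.py
echo '[[[1,0.0523,-0.0323,0,0,0,0],[1,0.0523,-0.0323,0,0,0,0],[1,0.0523,-0.0323,0,0,0,0],[1,0.0523,-0.0323,0,0,0,0],[1,0.0523,-0.0323,0,0,0,0]]]' | python3 drive.py
echo '[[[1,0.0523,-0.0323,0,0,0,0],[1,0.0523,-0.0323,0,0,0,0],[1,0,0,0,0,0,-0.0764],[1,0,0,0,0,0,-0.0764],[1,0,0,0,0,0,-0.0764]]]' | python3 drive.py
echo '[[[1,0,0,0,0,0,-0.0764],[1,0,0,0,0,0,-0.0764],[1,0,0,0,0,0,-0.0764],[1,0,0,0,0,0,-0.0764],[1,0,0,0,0,0,-0.0764]]]' | python3 drive.py
echo '[[[1,0,0,0,0,0,-0.0318],[1,0,0,0,0,0,0],[1,0,0,0,0,0,0]]]' | python3 drive.py
cat >> h.py <<'E'
from scipy.spatial.transform import Rotation as Ro
def tool():
    s=ctrl.sense();T=np.eye(4);T[:3,:3]=Ro.from_quat(s["tcp_rot"]).as_matrix();T[:3,3]=s["ee_pos"];return T
def wcast(T,px,z):
    c=ctrl.get_calibration("wrist");W=T@c["hand_eye"];px=np.atleast_2d(px).astype(float)
    v=px-c["mtx"][:2,2];r=np.hypot(*v.T);th=r/c["mtx"][0,0]
    d=np.c_[v*(np.sin(th)/np.maximum(r,1e-9))[:,None],np.cos(th)]@W[:3,:3].T
    o=W[:3,3];return o+d*((z-o[2])/d[:,2])[:,None]
def wproj(T,P):
    c=ctrl.get_calibration("wrist");W=T@c["hand_eye"];q=(np.atleast_2d(P)-W[:3,3])@W[:3,:3]
    h=np.hypot(q[:,0],q[:,1]);th=np.arctan2(h,q[:,2])
    return q[:,:2]/h[:,None]*(th*c["mtx"][0,0])[:,None]+c["mtx"][:2,2]
def yaw(T):return np.degrees(np.arctan2(T[1,0],T[0,0]))
E
python3 - <<'E'
from h import *
T=tool();im=ctrl.read_camera("wrist");cv2.imwrite("pics/w1.png",im);np.save("T1.npy",T);print(T[:3,3],yaw(T))
E
```

```text
time_s: 0.52
ee_pos: [0.3142, -0.3918, 0.231]
tcp_rot: [0.984, 0.177, -0.0, -0.0]
ft_force: [0.4, -1.1, 0.2]
finger_gap: 0.996
grip_force: 0.0
time_s: 0.93
ee_pos: [0.4277, -0.246, 0.2312]
tcp_rot: [0.984, 0.177, -0.0, -0.0]
ft_force: [0.3, -0.9, -0.3]
finger_gap: 1.001
grip_force: 0.0
time_s: 1.35
ee_pos: [0.4726, -0.1886, 0.2309]
tcp_rot: [0.935, 0.354, -0.0, -0.0]
ft_force: [-0.4, -0.3, 0.2]
finger_gap: 1.001
grip_force: 0.0
time_s: 1.77
ee_pos: [0.4723, -0.1894, 0.231]
tcp_rot: [0.789, 0.614, -0.0, -0.0]
ft_force: [0.3, 0.4, 0.4]
finger_gap: 1.0
grip_force: 0.0
time_s: 2.02
ee_pos: [0.4723, -0.1895, 0.2311]
tcp_rot: [0.776, 0.63, -0.0, -0.0]
ft_force: [0.6, -0.3, -0.2]
finger_gap: 1.0
grip_force: 0.0
[ 0.4722873  -0.18945146  0.23109492] 78.13047116344202
```

View pics/w1.png

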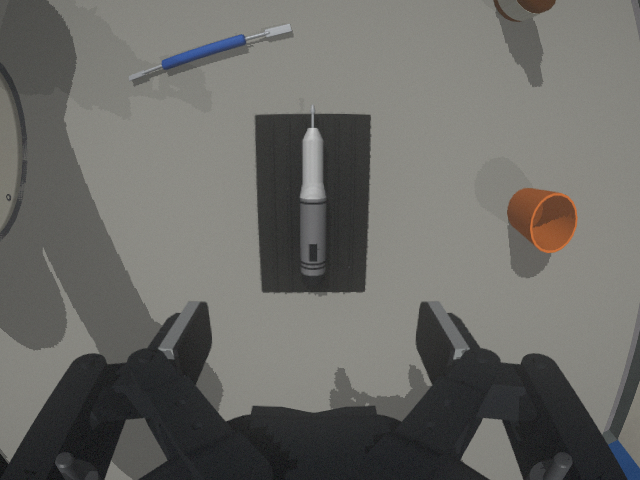

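The handpiece is in view: bur tip (312,106), cap end (313,275), body edges about x=300 to 326. The grooves run along it.

Run:
```python
from h import *
T=np.load("T1.npy");im=cv2.imread("pics/w1.png")
P=wcast(T,[[312,106],[313,275],[313,128]],.018);print(P,np.linalg.norm(P[0]-P[1]))
m=(im.min(2)>75).astype(np.uint8)*255
k=np.zeros_like(m);k[122:290,282:345]=m[122:290,282:345]
c=max(cv2.findContours(cv2.morphologyEx(k,cv2.MORPH_CLOSE,np.ones((9,9))),0,1)[0],key=cv2.contourArea)
w=wcast(T,c[:,0],.018)[:,:2].astype(np.float32);r=cv2.minAreaRect(w);print(r,cv2.boundingRect(c))
d=w-w.mean(0);print(np.degrees(np.arctan2(*np.linalg.svd(d)[2][0][::-1])))
# mat
m=(im.max(2)<62).astype(np.uint8)*255
c=blob(m,(245,105,380,298));w=wcast(T,c[:,0],.006)[:,:2].astype(np.float32);r=cv2.minAreaRect(w);print("mat",r)
```

```text
[[ 0.48989533 -0.09627872  0.018     ]
 [ 0.45583232 -0.26299927  0.018     ]
 [ 0.48647986 -0.11712152  0.018     ]] 0.17016471991582502
((0.47122547030448914, -0.18715929985046387), (0.15485799312591553, 0.0243663527071476), 77.62460327148438) (300, 122, 26, 154)
-101.892876
mat ((0.4696933925151825, -0.19507277011871338), (0.18762362003326416, 0.11236252635717392), 78.21248626708984)
```

Converted, 0.035 m / 0.6 = 0.0583, -0.0015 m / 0.6 = -0.0025.

```bash
echo '[[[1,-0.0023,-0.0025,0.0583,0,0,0],[1,0,0,0.0583,0,0,0],[1,0,0,0.0583,0,0,0],[1,0,0,0.0583,0,0,0],[1,0,0,0.0583,0,0,0]]]' | python3 drive.py
echo '[[[1,0,0,0.0333,0,0,0],[1,0,0,0.03,0,0,0],[1,0,0,0.0167,0,0,0],[1,0,0,0,0,0,0],[0.5,0,0,0,0,0,0]]]' | python3 drive.py 60
echo '[[[0,0,0,0,0,0,0],[0,0,0,0,0,0,0],[0,0,0,0,0,0,0],[0,0,0,0,0,0,0],[0,0,0,0,0,0,0]]]' | python3 drive.py 60
echo '[[[0,0,0,0,0,0,0],[0,0,0,0,0,0,0],[0,0,0,0,0,0,0],[0,0,0,0,0,0,0],[0,0,0,0,0,0,0]]]' | python3 drive.py 60
```

```text
time_s: 2.48
ee_pos: [0.4704, -0.1904, 0.0549]
tcp_rot: [0.776, 0.63, 0.0, 0.0]
ft_force: [0.9, -0.7, -0.4]
finger_gap: 1.002
grip_force: 0.0
time_s: 2.9
ee_pos: [0.4708, -0.1906, 0.0087]
tcp_rot: [0.776, 0.631, -0.0, -0.0]
ft_force: [0.5, 1.3, 1.2]
finger_gap: 0.885
grip_force: 0.0
time_s: 3.32
ee_pos: [0.4711, -0.1908, 0.0092]
tcp_rot: [0.776, 0.631, 0.0, 0.001]
ft_force: [-0.1, 1.8, 7.9]
finger_gap: 0.277
grip_force: 58.4
time_s: 3.73
ee_pos: [0.4711, -0.1907, 0.0092]
tcp_rot: [0.776, 0.631, 0.0, 0.001]
ft_force: [-0.6, 1.2, 8.1]
finger_gap: 0.28
grip_force: 58.4
```

```bash
echo '[[[0,0,0,-0.0333,0,0,0],[0,0,0,-0.05,0,0,0],[0,0,0,-0.0667,0,0,0],[0,0,0,-0.0667,0,0,0],[0,0,0,-0.0667,0,0,0]]]' | python3 drive.py
echo '[[[0,0,0,-0.05,0,0,0],[0,0.0333,-0.0033,0,0,0,0],[0,0.0605,-0.0062,0,0,0,0],[0,0.0605,-0.0062,0,0,0,0],[0,0.0605,-0.0062,0,0,0,0]]]' | python3 drive.py
echo '[[[0,0.0605,-0.0062,0,0,0,0],[0,0.0605,-0.0062,0,0,0,0],[0,0.0605,-0.0062,0,0,0,0],[0,0.0267,-0.0027,0,0,0,0],[0,0,0,0,0,0,-0.0722]]]' | python3 drive.py
echo '[[[0,0,0,0,0,0,-0.0722],[0,0,0,0,0,0,-0.0722],[0,0,0,0,0,0,-0.0722],[0,0,0,0,0,0,-0.0722],[0,0,0,0,0,0,0]]]' | python3 drive.py
echo '[[[0,0,0,0,0,0,0],[0,0,0,0,0,0,0]]]' | python3 drive.py
python3 - <<'E'
from h import *
T=tool();im=ctrl.read_camera("wrist");cv2.imwrite("pics/w2.png",im);np.save("T2.npy",T);print(T[:3,3],yaw(T))
cv2.imwrite("pics/side2.png",ctrl.read_camera("side"))
E
```

```text
time_s: 4.15
ee_pos: [0.4701, -0.1902, 0.1803]
tcp_rot: [0.776, 0.631, 0.0, -0.0]
ft_force: [0.8, -1.5, -2.9]
finger_gap: 0.274
grip_force: 59.3
time_s: 4.57
ee_pos: [0.4837, -0.0604, 0.2086]
tcp_rot: [0.776, 0.631, 0.0, 0.0]
ft_force: [-0.5, -0.7, -2.0]
finger_gap: 0.279
grip_force: 59.6
time_s: 4.98
ee_pos: [0.4969, 0.0665, 0.2084]
tcp_rot: [0.739, 0.674, 0.0, -0.0]
ft_force: [1.2, -0.6, -1.8]
finger_gap: 0.275
grip_force: 59.5
time_s: 5.4
ee_pos: [0.4969, 0.0632, 0.2084]
tcp_rot: [0.566, 0.825, 0.0, -0.0]
ft_force: [-0.1, -0.6, -2.2]
finger_gap: 0.276
grip_force: 59.5
time_s: 5.57
ee_pos: [0.497, 0.0632, 0.2084]
tcp_rot: [0.57, 0.822, 0.0, -0.0]
ft_force: [-0.8, 0.1, -1.6]
finger_gap: 0.276
grip_force: 59.5
[0.49696273 0.06317245 0.20837236] 110.50380382819283
```

View pics/w2.png

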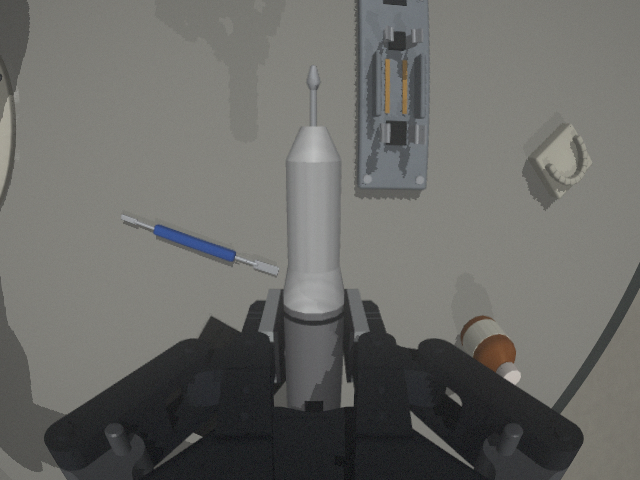

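Wrist view: cradle near corners are at (360,188) and (426,188), wide saddle near (397,133), narrow near (397,41). The handpiece is held straight: cone end at row 127, bur tip (313,66), sleeve 287 to 341 wide.

Run:
```python
from h import *
T=np.load("T2.npy");im=cv2.imread("pics/w2.png");R=T[:3,:3]
tl=lambda P:(P-T[:3,3])@R
# handpiece in tool frame: bur tip, cone end, sleeve end L/R, sleeve start
for px,nm in(([[313,66]],"tip95"),([[313.5,127]],"72"),([[287,160],[340.5,160]],"60"),([[287,265],[341,265]],"~20"),([[314,318]],"5?")):
    for ax in(.0172-.009,):print(nm,np.round(tl(wcast(T,px,T[2,3]+.0095))*1000,1).tolist())
# cradle base mask
I=im.astype(int);m=((I[...,0]-I[...,2])>3).astype(np.uint8)*255
c=blob(m,(345,0,445,200))[:,0];print(cv2.boundingRect(c))
for y in(20,60,100,150,180):
    xs=c[c[:,1]==y][:,0];p=wcast(T,[[xs.min(),y],[xs.max(),y]],.014);print(y,xs.min(),xs.max(),np.round(tl(p)[:,:2]*1000,1).tolist(),(p.mean(0)*1000).round(1))
ys=[c[abs(c[:,0]-x)<1][:,1].max() for x in(375,395,410)];print(ys)
g=cv2.resize(im[0:200,340:450],None,fx=3,fy=3,interpolation=cv2.INTER_CUBIC);cv2.imwrite("pics/w2c.png",g)
```

```text
tip95 [[97.7, -0.6, -9.5]]
72 [[75.6, -0.5, -9.5]]
60 [[63.8, -10.0, -9.5], [63.8, 9.2, -9.5]]
~20 [[23.6, -10.7, -9.5], [23.6, 10.2, -9.5]]
5? [[0.1, -0.2, -9.5]]
(357, 0, 73, 190)
20 359 428 [[175.8, 40.4], [181.5, 105.1]] [502.5 256.   14. ]
60 359 429 [[137.3, 40.1], [141.8, 105.4]] [516.2 219.4  14. ]
100 359 428 [[100.2, 40.2], [103.6, 104.6]] [529.1 184.   14. ]
150 358 427 [[54.5, 39.9], [56.7, 105.0]] [545.4 140.6  14. ]
180 358 426 [[26.8, 40.5], [28.3, 105.6]] [555.7 114.5  14. ]
[np.int32(188), np.int32(188), np.int32(188)]
```

View pics/w2c.png

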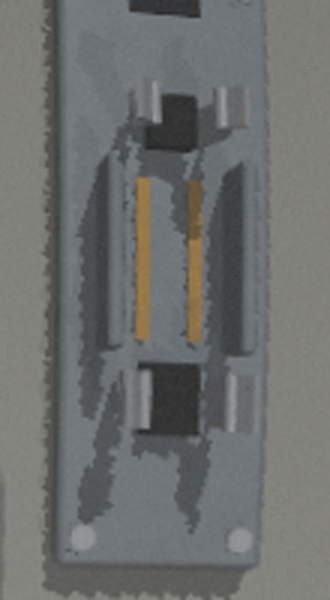

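Run:
```python
from h import *
T=np.load("T2.npy");R=T[:3,:3];tl=lambda P:((P-T[:3,3])@R*1000).round(1)
print("edge -98",tl(wcast(T,[[375,188],[395,188.5],[410,188]],.014)).tolist())
print("wide -37,-53",tl(wcast(T,[[396,121],[396,144.3]],.021)).tolist())
print("narrow 46,34",tl(wcast(T,[[397,31.5],[397,50]],.024)).tolist())
print("cheek ends top 27,-31",tl(wcast(T,[[377,52],[377,115]],.037)).tolist(),tl(wcast(T,[[422.5,55],[422.5,117]],.037)).tolist())
# predicted handpiece in side/scene views for origin offset 3.5mm
o=[]
ctrl_im=ctrl.read_camera("scene");sd=cv2.imread("pics/side2.png");cv2.imwrite("pics/scene2.png",ctrl_im)
for n,im in(("side",sd),("scene",ctrl_im)):
    for off in(.0035,.010):
        P=np.array([T[:3,3]+R@[off+x,-.0004,-.0095] for x in(-.085,.02,.06,.072,.095)]);q=proj(n,P);print(n,off,q.round(1).tolist())
    x,y=q.mean(0).astype(int);o.append(cv2.resize(im[y-60:y+60,x-65:x+65],None,fx=3,fy=3,interpolation=cv2.INTER_CUBIC));print("crop",x-65,y-60)
cv2.imwrite("pics/h2.png",np.hstack(o))
```

```text
edge -98 [[19.5, 56.6, 194.4], [19.4, 75.6, 194.4], [20.2, 90.2, 194.4]]
wide -37,-53 [[82.1, 72.9, 187.4], [61.0, 73.4, 187.4]]
narrow 46,34 [[164.1, 72.9, 184.4], [146.6, 72.7, 184.4]]
cheek ends top 27,-31 [[140.9, 52.6, 171.4], [86.2, 52.8, 171.4]] [[141.3, 92.3, 171.4], [86.5, 92.8, 171.4]]
side 0.0035 [[295.6, 182.0], [269.3, 140.1], [260.4, 125.9], [257.8, 121.9], [253.0, 114.2]]
side 0.01 [[293.9, 179.2], [267.8, 137.8], [259.0, 123.7], [256.5, 119.7], [251.7, 112.1]]
crop 200 74
scene 0.0035 [[313.8, 169.6], [357.1, 151.6], [372.8, 145.1], [377.4, 143.2], [386.1, 139.6]]
scene 0.01 [[316.6, 168.4], [359.7, 150.6], [375.3, 144.1], [379.9, 142.2], [388.5, 138.6]]
crop 298 88
```

View pics/h2.png

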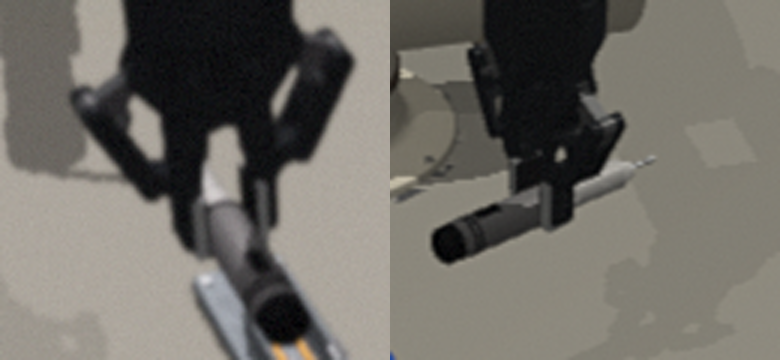

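Converted, 0.03 m / 0.6 = 0.05, 0.02 m / 0.6 = 0.0333.

```bash
echo '[[[0,0.05,0.0333,0,0,0,0],[0,0.05,0.0333,0,0,0,0],[0,0.05,0.0333,0,0,0,0],[0,0.0325,0.0218,0,0,0,0],[0,0,0,0.05,0,0,0]]]' | python3 drive.py
echo '[[[0,0,0,0.0583,0,0,0],[0,0,0,0.0583,0,0,0],[0,0,0,0.05,0,0,0],[0,0,0,0.0217,0,0,0],[0,0,0,0,0,0,0]]]' | python3 drive.py
echo '[[[0,0,0,0,0,0,0],[0,0,0,0,0,0,0]]]' | python3 drive.py
python3 - <<'E'
from h import *
T=tool();im=ctrl.read_camera("wrist");cv2.imwrite("pics/w3.png",im);np.save("T3.npy",T);print(T[:3,3],yaw(T))
for n in("side","scene"):cv2.imwrite(f"pics/{n}3.png",ctrl.read_camera(n))
cv2.imwrite("pics/w3c.png",cv2.resize(im[:420,180:460],None,fx=1.4,fy=1.4))
E
```

```text
time_s: 6.13
ee_pos: [0.529, 0.1957, 0.1826]
tcp_rot: [0.568, 0.823, 0.003, 0.002]
ft_force: [1.9, 1.0, -1.8]
finger_gap: 0.278
grip_force: 59.7
time_s: 6.55
ee_pos: [0.5249, 0.1911, 0.0619]
tcp_rot: [0.569, 0.822, -0.002, -0.002]
ft_force: [0.4, -0.4, -2.7]
finger_gap: 0.277
grip_force: 59.6
time_s: 6.72
ee_pos: [0.5274, 0.1916, 0.0668]
tcp_rot: [0.569, 0.823, 0.001, 0.001]
ft_force: [-0.2, -0.4, -2.0]
finger_gap: 0.28
grip_force: 59.6
[0.52738014 0.19163005 0.06677917] 110.70357417167781
```

View pics/w3c.png

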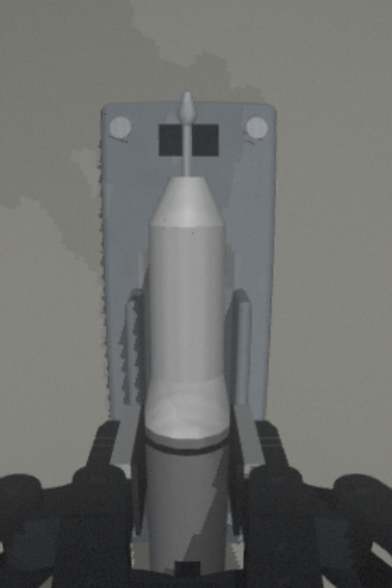

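The handpiece sits over the cradle and looks laterally centred: axis at about x=186, cradle at 188 in the crop. The cradle's far edge is at row 102, the cone end at 177 and the cheek end at about 290.

Run:
```python
from h import *
T=np.load("T3.npy");R=T[:3,:3];tl=lambda P:((P-T[:3,3])@R*1000).round(1).tolist()
u=lambda a:np.array(a)/1.4+[180,0]
h=T[2,3]+.0095
print("hp 95,72,60,20",tl(wcast(T,u([[186,92],[186,177],[186,226],[186,380]]),h)))
print("body edges/sleeve",tl(wcast(T,u([[148,300],[225,300]]),h)))
print("far edge 98",tl(wcast(T,u([[186,102]]),.014)))
print("window",tl(wcast(T,u([[159,140],[219,140]]),.014)),"screws",tl(wcast(T,u([[119.5,127],[256,127]]),.014)))
print("edges",tl(wcast(T,u([[102,130],[276,130],[106,300],[271,300],[110,380],[267,380]]),.014)))
print("cheek end 27",tl(wcast(T,u([[134,290],[242,290]]),.037)),"clip 46..34",tl(wcast(T,u([[143,250],[231,250]]),.049)))
```

```text
hp 95,72,60,20 [[97.8, -0.7, -9.5], [75.8, -0.7, -9.5], [63.2, -0.7, -9.5], [20.9, -0.7, -9.5]]
body edges/sleeve [[43.7, -10.7, -9.5], [43.7, 9.6, -9.5]]
far edge 98 [[104.1, -0.8, 52.8]]
window [[89.7, -10.7, 52.7], [89.8, 11.4, 52.8]] screws [[95.0, -25.4, 52.7], [95.1, 25.1, 52.8]]
edges [[94.1, -32.0, 52.7], [94.2, 32.7, 52.8], [28.7, -32.0, 52.7], [28.7, 32.4, 52.8], [-5.0, -31.9, 52.7], [-5.0, 32.4, 52.8]]
cheek end 27 [[37.7, -18.5, 29.7], [37.7, 18.4, 29.8]] clip 46..34 [[53.1, -14.1, 17.7], [53.1, 13.3, 17.8]]
```

Converted, 0.01 m / 0.6 = 0.0167, 0.006 m / 0.6 = 0.01.

```bash
echo '[[[0,0.0042,0.0013,0.0167,0,0,0],[0,0,0,0.01,0,0,0],[0,0,0,0.0067,0,0,0],[0,0,0,0,0,0,0],[0,0,0,0,0,0,0]]]' | python3 drive.py
echo '[[[0,0,0,0.0033,0,0,0],[0,0,0,0.0017,0,0,0],[0,0,0,0,0,0,0],[0,0,0,0,0,0,0]]]' | python3 drive.py
```

```text
time_s: 7.28
ee_pos: [0.5263, 0.1941, 0.045]
tcp_rot: [0.568, 0.823, -0.0, -0.0]
ft_force: [-0.1, 0.4, -1.7]
finger_gap: 0.278
grip_force: 59.6
time_s: 7.62
ee_pos: [0.5267, 0.1941, 0.0426]
tcp_rot: [0.568, 0.823, 0.0, 0.0]
ft_force: [0.3, -0.1, -1.1]
finger_gap: 0.277
grip_force: 59.7
```

Converted, 0.0015 m / 0.6 = 0.0025.

```bash
echo '[[[0,0,0,0.0025,0,0,0],[0,0,0,0,0,0,0],[0,0,0,0,0,0,0]]]' | python3 drive.py
echo '[[[0,0,0,0.0025,0,0,0],[0,0,0,0,0,0,0],[0,0,0,0,0,0,0]]]' | python3 drive.py
python3 - <<'E'
from h import *
T=tool();s=ctrl.sense();print(T[:3,3],s["moment"],s["ft_force"])
o=[]
for n in("side","scene"):
    im=ctrl.read_camera(n);cv2.imwrite(f"pics/{n}4.png",im);x,y=proj(n,T[:3,3])[0].astype(int)
    o.append(cv2.resize(im[y-55:y+55,x-65:x+65],None,fx=3,fy=3,interpolation=cv2.INTER_CUBIC))
cv2.imwrite("pics/h4.png",np.hstack(o))
E
```

```text
time_s: 7.87
ee_pos: [0.5269, 0.1942, 0.0413]
tcp_rot: [0.568, 0.823, 0.0, 0.0]
ft_force: [1.5, 0.5, 4.9]
finger_gap: 0.279
grip_force: 60.3
time_s: 8.12
ee_pos: [0.527, 0.1942, 0.04]
tcp_rot: [0.568, 0.823, 0.001, 0.0]
ft_force: [1.5, 0.2, 7.8]
finger_gap: 0.28
grip_force: 60.9
[0.52702695 0.19415467 0.04004757] [-0.04165322 -0.1235552  -0.01793239] [1.46640312 0.15738956 7.83950389]
```

View pics/h4.png

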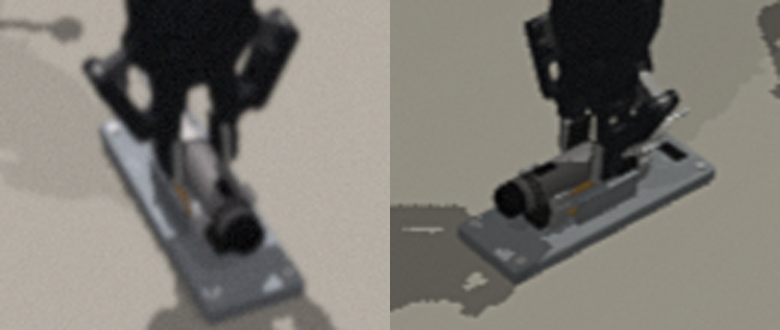

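It rests on both lips and looks level in both views, with the cap end just short of the cradle's near end. Release, then press with shut fingers.

Converted, -0.03 m / 0.6 = -0.05, 0.001 m / 0.6 = 0.0017.

```bash
echo '[[[0.7,0,0,0,0,0,0],[0.7,0,0,0,0,0,0],[0.7,0,0,0,0,0,0],[0.7,0,0,0,0,0,0],[0.7,0,0,0,0,0,0]]]' | python3 drive.py 60
echo '[[[0.7,0,0,-0.0167,0,0,0],[0.7,0,0,-0.0333,0,0,0],[0.7,0,0,-0.05,0,0,0],[0,0.0017,0,0,0,0,0],[0,0,0,0,0,0,0]]]' | python3 drive.py
echo '[[[0,0,0,0,0,0,0],[0,0,0,0,0,0,0],[0,0,0,0,0,0,0],[0,0,0,0,0,0,0],[0,0,0,0,0,0,0]]]' | python3 drive.py
python3 - <<'E'
from h import *
T=tool();im=ctrl.read_camera("wrist");np.save("T5.npy",T);print(T[:3,3],yaw(T))
o=[cv2.resize(im[:420,180:460],None,fx=1.2,fy=1.2)]
for n in("side","scene"):
    im=ctrl.read_camera(n);cv2.imwrite(f"pics/{n}5.png",im);x,y=proj(n,[.526,.19,.04])[0].astype(int)
    o.append(cv2.resize(im[y-55:y+55,x-50:x+50],None,fx=2.2,fy=2.2,interpolation=cv2.INTER_CUBIC))
H=max(map(len,o));cv2.imwrite("pics/h5.png",np.hstack([np.pad(a,((0,H-len(a)),(0,0),(0,0))) for a in o]))
E
```

```text
time_s: 8.63
ee_pos: [0.5264, 0.1941, 0.0392]
tcp_rot: [0.568, 0.823, -0.0, -0.0]
ft_force: [-0.1, -0.7, -0.4]
finger_gap: 0.695
grip_force: 0.0
time_s: 9.05
ee_pos: [0.527, 0.1953, 0.1016]
tcp_rot: [0.568, 0.823, 0.001, 0.001]
ft_force: [0.0, 0.1, -0.1]
finger_gap: 0.433
grip_force: 0.0
time_s: 9.47
ee_pos: [0.5259, 0.195, 0.0989]
tcp_rot: [0.568, 0.823, -0.0, -0.0]
ft_force: [0.8, -0.8, -0.9]
finger_gap: -0.002
grip_force: 0.0
[0.52594337 0.19499028 0.09885945] 110.74286141872822
```

View pics/h5.png

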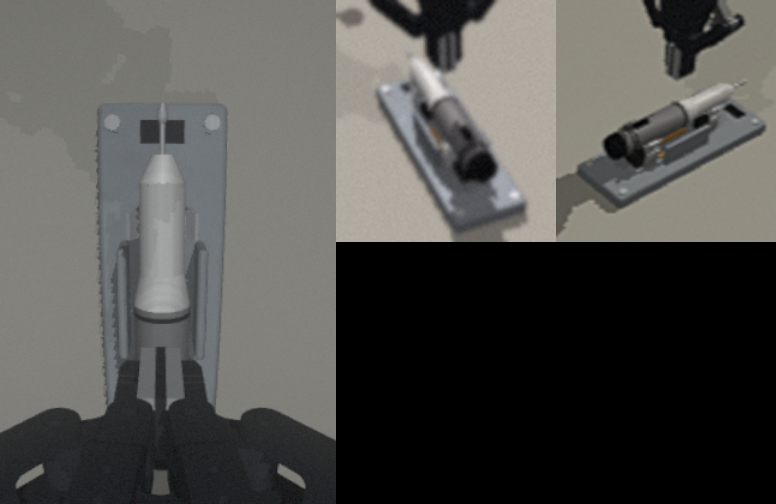

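The handpiece now lies on the clips, aligned: bur tip at row 103, level with the cradle's far edge, cone end at 155, cheek tops at rows 244 to 358.

Run:
```python
from h import *
T=np.load("T5.npy");R=T[:3,:3];tl=lambda P:((P-T[:3,3])@R*1000).round(1)[:,:2].tolist()
u=lambda a:np.array(a)/1.2+[180,0]
print("hp 95,72,60",tl(wcast(T,u([[163,103],[163,155],[163,182]]),.049)))
print("hp dark line front 5",tl(wcast(T,u([[162,318]]),.064)))
print("far edge 98, screws",tl(wcast(T,u([[163,103],[112,122],[213,122]]),.014)))
print("cheeks 27,-31 top",tl(wcast(T,u([[123,244],[123,358],[201,244],[201,358]]),.037)),"clip far edge 46",tl(wcast(T,u([[190,208]]),.049)))
```

```text
hp 95,72,60 [[96.9, 0.7], [74.3, 0.8], [62.6, 0.8]]
hp dark line front 5 [[6.1, 0.4]]
far edge 98, screws [[100.7, 1.0], [91.2, -24.7], [91.3, 26.1]]
cheeks 27,-31 top [[32.7, -17.9], [-26.6, -19.5], [32.8, 18.8], [-26.6, 20.5]] clip far edge 46 [[51.3, 12.5]]
```

Converted, 0.02 m / 0.6 = 0.0333, 0.001 m / 0.6 = 0.0017.

```bash
echo '[[[0,0.0017,0.001,0.0333,0,0,0],[0,0,0,0.02,0,0,0],[0,0,0,0.005,0,0,0],[0,0,0,0.0033,0,0,0],[0,0,0,0,0,0,0]]]' | python3 drive.py
echo '[[[0,0,0,0.0033,0,0,0],[0,0,0,0.0033,0,0,0],[0,0,0,0.0033,0,0,0],[0,0,0,0,0,0,0]]]' | python3 drive.py
echo '[[[0,0,0,0.0033,0,0,0],[0,0,0,0.0017,0,0,0],[0,0,0,0.0017,0,0,0],[0,0,0,0,0,0,0]]]' | python3 drive.py
```

```text
time_s: 10.03
ee_pos: [0.5263, 0.1962, 0.0623]
tcp_rot: [0.568, 0.823, -0.0, -0.0]
ft_force: [-0.1, 0.7, -0.3]
finger_gap: -0.001
grip_force: 0.0
time_s: 10.37
ee_pos: [0.5272, 0.1961, 0.0574]
tcp_rot: [0.568, 0.823, 0.001, 0.001]
ft_force: [0.7, -2.4, 4.9]
finger_gap: 0.003
grip_force: 2.3
time_s: 10.7
ee_pos: [0.527, 0.1966, 0.0533]
tcp_rot: [0.568, 0.823, 0.001, 0.0]
ft_force: [0.2, 2.4, 6.4]
finger_gap: -0.001
grip_force: 3.3
```

Converted, 0.002 m / 0.6 = 0.0033, 0.001 m / 0.6 = 0.0017.

```bash
echo '[[[0,0,0,0.0033,0,0,0],[0,0,0,0.0017,0,0,0],[0,0,0,0,0,0,0]]]' | python3 drive.py
echo '[[[0,0,0,0.0033,0,0,0],[0,0,0,0.0017,0,0,0],[0,0,0,0,0,0,0]]]' | python3 drive.py
echo '[[[0,0,0,0.0017,0,0,0],[0,0,0,0,0,0,0]]]' | python3 drive.py
```

```text
time_s: 10.95
ee_pos: [0.5267, 0.1967, 0.0501]
tcp_rot: [0.568, 0.823, 0.001, 0.0]
ft_force: [-0.9, 2.5, 4.3]
finger_gap: -0.002
grip_force: 2.0
time_s: 11.2
ee_pos: [0.5267, 0.1963, 0.0469]
tcp_rot: [0.568, 0.823, 0.0, 0.0]
ft_force: [-0.5, 2.4, 5.8]
finger_gap: 0.002
grip_force: 2.9
time_s: 11.37
ee_pos: [0.5271, 0.1964, 0.0467]
tcp_rot: [0.568, 0.823, 0.001, 0.001]
ft_force: [-1.8, 1.3, 15.2]
finger_gap: -0.002
grip_force: 8.1
```

Converted, 0.001 m / 0.6 = 0.0017.

```bash
echo '[[[0,0,0,0.0017,0,0,0],[0,0,0,0,0,0,0]]]' | python3 drive.py
echo '[[[0,0,0,0.0017,0,0,0],[0,0,0,0,0,0,0]]]' | python3 drive.py
echo '[[[0,0,0,-0.05,0,0,0],[0,0,0,-0.0667,0,0,0],[0,0,0,0,0,0,0]]]' | python3 drive.py
python3 - <<'E'
from h import *
T=tool();im=ctrl.read_camera("wrist");np.save("T6.npy",T);print(T[:3,3],yaw(T))
o=[cv2.resize(im[:420,180:460],None,fx=1.2,fy=1.2)]
for n in("side","scene"):
    im=ctrl.read_camera(n);cv2.imwrite(f"pics/{n}6.png",im);x,y=proj(n,[.526,.19,.04])[0].astype(int)
    o.append(cv2.resize(im[y-55:y+55,x-50:x+50],None,fx=2.3,fy=2.3,interpolation=cv2.INTER_CUBIC))
H=max(map(len,o));cv2.imwrite("pics/h6.png",np.hstack([np.pad(a,((0,H-len(a)),(0,0),(0,0))) for a in o]))
E
```

```text
time_s: 11.53
ee_pos: [0.5276, 0.1966, 0.0465]
tcp_rot: [0.568, 0.823, 0.001, 0.001]
ft_force: [-3.1, 1.3, 26.8]
finger_gap: 0.001
grip_force: 13.1
time_s: 11.7
ee_pos: [0.5281, 0.1968, 0.0464]
tcp_rot: [0.568, 0.823, 0.002, 0.002]
ft_force: [-5.8, 2.6, 36.5]
finger_gap: 0.0
grip_force: 17.9
time_s: 11.95
ee_pos: [0.5288, 0.1967, 0.1201]
tcp_rot: [0.568, 0.823, 0.003, 0.003]
ft_force: [0.9, 0.1, 1.4]
finger_gap: -0.002
grip_force: 0.0
[0.52877218 0.19669734 0.12011899] 110.74657665774468
```

View pics/h6.png

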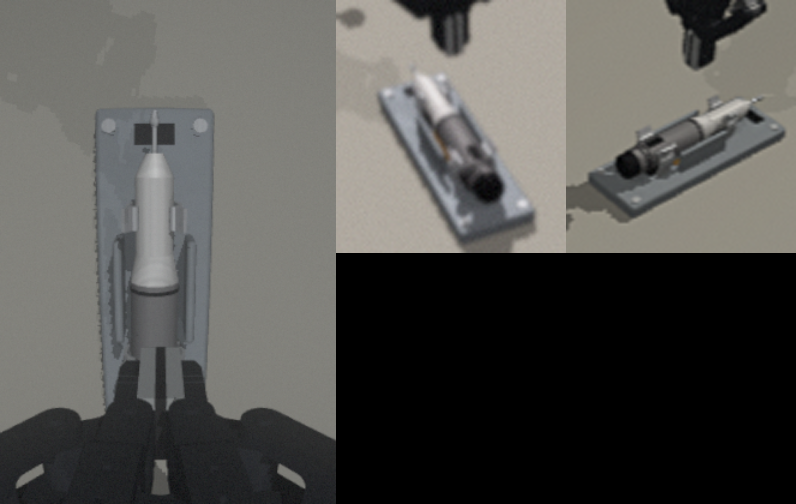

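The clips' flares now stand up on both sides of the rod, and it looks level. That picture was the 11th, one over the limit of 10, so I will take no more and check by touch instead: probing the nose side and then the body side.

Units first: shifts go in shares of 0.6 m and turns go in shares of pi/2 rad. So 0.03 m / 0.6 = 0.05, 0.022 m / 0.6 = 0.0367.

```bash
echo '[[[0,0.0367,0,0,0,0,0],[0,0,0,0.05,0,0,0],[0,0,0,0.05,0,0,0],[0,0,0,0.0133,0,0,0],[0,0,0,0,0,0,0]]]' | python3 drive.py
echo '[[[0,0,0,0.0033,0,0,0],[0,0,0,0,0,0,0],[0,0,0,0,0,0,0]]]' | python3 drive.py
echo '[[[0,0,0,0.0033,0,0,0],[0,0,0,0,0,0,0],[0,0,0,0,0,0,0]]]' | python3 drive.py
echo '[[[0,0,0,0.0017,0,0,0],[0,0,0,0,0,0,0],[0,0,0,0,0,0,0]]]' | python3 drive.py
```

```text
time_s: 12.52
ee_pos: [0.5186, 0.2172, 0.0449]
tcp_rot: [0.568, 0.823, 0.0, -0.0]
ft_force: [-1.3, 2.8, 7.0]
finger_gap: 0.001
grip_force: 3.5
time_s: 12.77
ee_pos: [0.5189, 0.2173, 0.0444]
tcp_rot: [0.568, 0.823, 0.001, 0.0]
ft_force: [-5.6, 3.6, 24.6]
finger_gap: -0.003
grip_force: 12.4
time_s: 13.02
ee_pos: [0.5199, 0.2177, 0.0441]
tcp_rot: [0.568, 0.823, 0.002, 0.001]
ft_force: [-7.5, 5.5, 41.0]
finger_gap: -0.004
grip_force: 21.2
time_s: 13.27
ee_pos: [0.5204, 0.2179, 0.0439]
tcp_rot: [0.568, 0.823, 0.003, 0.001]
ft_force: [-8.8, 5.3, 51.3]
finger_gap: -0.003
grip_force: 25.9
```

Converted, -0.03 m / 0.6 = -0.05, -0.022 m / 0.6 = -0.0367.

```bash
echo '[[[0,0,0,-0.05,0,0,0],[0,-0.0367,0,0,0,0,0],[0,-0.0333,0,0,0,0,0],[0,0,0,0,0,0,0],[0,0,0,0,0,0,0]]]' | python3 drive.py
echo '[[[0,0,0,0.0333,0,0,0],[0,0,0,0,0,0,0],[0,0,0,0,0,0,0]]]' | python3 drive.py
```

```text
time_s: 13.68
ee_pos: [0.5331, 0.1767, 0.0695]
tcp_rot: [0.569, 0.822, -0.001, -0.001]
ft_force: [-0.6, -0.2, -0.5]
finger_gap: -0.002
grip_force: 0.0
time_s: 13.93
ee_pos: [0.5323, 0.1778, 0.0493]
tcp_rot: [0.568, 0.823, -0.001, -0.001]
ft_force: [0.3, 0.4, 1.1]
finger_gap: 0.0
grip_force: 0.0
```

Converted, 0.002 m / 0.6 = 0.0033.

```bash
echo '[[[0,0,0,0.0033,0,0,0],[0,0,0,0,0,0,0],[0,0,0,0,0,0,0]]]' | python3 drive.py
echo '[[[0,0,0,0.0033,0,0,0],[0,0,0,0,0,0,0],[0,0,0,0,0,0,0]]]' | python3 drive.py
```

```text
time_s: 14.18
ee_pos: [0.5335, 0.1778, 0.0487]
tcp_rot: [0.568, 0.823, 0.0, 0.0]
ft_force: [0.9, 0.2, 0.1]
finger_gap: 0.002
grip_force: 0.0
time_s: 14.43
ee_pos: [0.5337, 0.1777, 0.0468]
tcp_rot: [0.568, 0.823, 0.0, 0.0]
ft_force: [-1.3, 1.2, 4.9]
finger_gap: -0.0
grip_force: 2.4
```

Converted, -0.04 m / 0.6 = -0.0667, -0.03 m / 0.6 = -0.05.

```bash
echo '[[[0,0,0,-0.05,0,0,0],[0,0,0,-0.0667,0,0,0],[0,0,0,-0.0667,0,0,0],[0,0,0,0,0,0,0],[0,0,0,0,0,0,0]]]' | python3 drive.py
python3 - <<'E'
from h import *
T=np.load("T6.npy");R=T[:3,:3];tl=lambda P:((P-T[:3,3])@R*1000).round(1)[:,:2].tolist()
u=lambda a:np.array(a)/1.2+[180,0]
print("hp 95,72,60",tl(wcast(T,u([[154,110],[154,153],[154,178]]),.034)))
print("hp 5 top",tl(wcast(T,u([[154,291]]),.047)))
print("far edge 98",tl(wcast(T,u([[154,108]]),.014)),"clip 46 top",tl(wcast(T,u([[178,206]]),.05)))
print("cheeks 27,-31",tl(wcast(T,u([[118,236],[118,343],[190,236],[190,343]]),.037)))
E
```

```text
time_s: 14.85
ee_pos: [0.5344, 0.1777, 0.1589]
tcp_rot: [0.568, 0.823, 0.002, 0.002]
ft_force: [-0.6, 0.0, -0.7]
finger_gap: -0.0
grip_force: 0.0
hp 95,72,60 [[97.2, -3.6], [75.0, -3.6], [62.2, -3.6]]
hp 5 top [[5.9, -3.6]]
far edge 98 [[100.1, -3.8]] clip 46 top [[49.7, 8.1]]
cheeks 27,-31 [[32.5, -22.2], [-27.8, -23.9], [32.4, 15.0], [-27.9, 16.2]]
```

```bash
python3 -c "
from bench import ctrl
print(ctrl.finish_job())"
```

```text
the job is handed in; nothing more can be done
None
```

The handpiece is docked and the job is handed in at about 15 s: touch probes found nose and body both fully down and level, centred lengthwise to about 2 mm by my measurement; I viewed 11 pictures, one over the limit, and one probe of the nose pressed to about 51 N with the fingertips.

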